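# Half-open the sprung shutter of the UV lamp on a varnish sample

### The job

Take the amber-varnished sample block and seat it flat and square, fully down, in the pocket of the UV lamp box, and let go of it. Then slide the lamp's sprung shutter (the one with the red tab) open until the pointer stands at the yellow half mark, never opening it all the way, and finish while still holding the shutter there against its spring. Leave the other things on the bench where they are.

Things in the scene. Friction and masses are not known exactly. Their poses are not given: they have to be found in the camera images.
- sample_amber: The sample to load: a maple block varnished amber-orange on top and down its sides to 10 mm above its bare wooden foot, 40 (its x) x 70 (its y) x 30 (z) mm, 60 g. It lies flat on the bench, alone, near two blocks of the same size in other colours; the three swap places. Origin at the centre of its underside, z up. A half turn makes no difference to how it fits.
- sample_green: A bystander, to be left where it is. Origin at the centre of its underside. Block of the same size, 40 x 70 x 30 mm, varnished very dark green in the same way.
- sample_pale: A bystander, to be left where it is. Origin at the centre of its underside. Block of the same size, 40 x 70 x 30 mm, pale bare wood.
- lampbox: UV lamp box, fixed to the bench; place and yaw vary. Origin on the bench; x away from the robot, y to its left, z up. Aluminium base, top at z 22 mm: pocket plate (x -75 to 75, y -130 to 10 mm) and, left of it, a wider part (x -80 to 110, to y 130) with a blue lamp housing (x -70 to 110, y 47 to 117, top z 85). The dark shutter covers the violet window in its right face.
- pocket (a point): Centre of the pocket's dark floor, at x 0, y -60, z 12 mm of the lamp box, with its axes. The pocket is 44 mm (x) by 74 mm (y), 10 mm deep, with a 3 mm chamfer round the mouth, which is level with the base's top (z 22). The seated block stands 20 mm proud, its 40 mm side along x, the centre of its underside on this point.
- shutter (a joint): Travel of the shutter in m along the lamp box's +x: 0 = shut, 0.030 = half (pointer at the yellow mark), 0.060 = fully open (end stop). A spring pulls it shut: about 3 N at 0, 9 N at half, 15 N fully open; it closes by itself when let go. Friction is small (0.4 N).
- shutter_tab (a point): Centre of the top of the shutter's red tab, moving with it; axes as the lamp box. The tab is 14 mm (x) x 26 mm (y) x 40 mm tall, from z 88 to 128 mm; pinch it from above across its 14 mm. It stands at x -30, y 40 mm of the lamp box when shut, x 0 at half. A thin yellow pointer at its foot points left over the marks on the housing's top.
- half_mark (a point): Middle of the 6 mm wide yellow half mark on top of the lamp housing, at x 0, y 92, z 85.5 mm of the lamp box; thin black marks 30 mm before and beyond it along x are shut and fully open.
- jar: A bystander, to be left where it is. Origin at the centre of its underside. Amber glass jar with black cap, 60 mm across, 85 mm tall.
- brush: A bystander, to be left where it is. Origin at the centre of its underside. Brush with dark wooden handle, 200 mm long, lying.
- plane: A bystander, to be left where it is. Origin at the centre of its underside. Small brass finger plane, 26 x 90 x about 32 mm.
- tape: A bystander, to be left where it is. Origin at the centre of its underside. Roll of paper tape lying flat, 90 mm across, 25 mm high.
- cork_block: A bystander, to be left where it is. Origin at the centre of its underside. Cork sanding block, 60 x 110 x 35 mm.
Not all that is in view belongs to the job. Several things have the shape of the sample_amber; the one meant has the colours described above.

How it is judged:
On the way:
1. the amber sample is seated flat and square in the pocket and let go (x of sample_amber in the frame of pocket between -0.004 and 0.004 m and y of sample_amber in the frame of pocket between -0.004 and 0.004 m and z of sample_amber in the frame of pocket between -0.0025 and 0.0025 m and angle between sample_amber's own z axis and vertical below 0.06 rad and angle between the x axis of sample_amber and the x axis of pocket, either way round below 0.12 rad and contact force between the fingers and sample_amber below 0.1 N and linear speed of sample_amber below 0.01 m/s), for 0.2 s.
At the end, for the whole second after the job is handed in: The amber sample is at rest in the pocket, let go (within 4 mm of its centre, 2.5 mm of its floor, 0.06 rad of level and 0.12 rad of square), and the fingers hold the shutter still with more than 2 N at 30 mm of travel, within 5 mm, throughout the last second (all of step 1 and value of joint shutter between 0.025 and 0.035 m and velocity of joint shutter between -0.01 and 0.01 m/s and contact force between the fingers and shutter above 2 N); the arm keeps its last pose, push and grip.
It fails at once if the shutter is opened (almost) fully: beyond 52 mm of travel (value of joint shutter above 0.052 m).
It fails at once if another thing on the bench is moved by more than 30 mm (distance of any of sample_green, sample_pale, jar, brush, plane, tape, cork_block from where it was at the start of the episode above 0.03 m).
It also fails if it takes over 48 s, if anything falls off the work surface, if the arm or the gripper's body presses on something with over 40 N, if the wrist force passes 120 N, or if a joint passes its speed limit or range.

### The arm

A 7-joint arm with a two-finger parallel gripper is mounted at the origin on the work surface. World frame = base frame: x ahead of the robot, y to its left, z up, the work surface at z = 0. Lengths are in m, angles in rad, forces in N, time in s.
With the tool pointing down it reaches from about 0.4 to 0.875 m from the base axis. Payload 4.4 kg.
Tool frame: the origin (TCP) lies on the centre line of the jaws, within the pads' length; the fingertips stand 22 mm ahead of it and the grasp point (between the pads) lies 3 mm ahead of it; z points along the fingers, y is the line along which they close (so a half turn about z gives the same grasp; the last joint's range is limited). The gripper opens to 85 mm and grips with 20 to 120 N. Pads are 22 mm wide; open, the fingers measure 114 mm over their backs; the gripper's body (76 mm by 85 mm) begins 54 mm behind the grasp point. The pads swing forward as they close: fully open they stand 13 mm farther back than shut.
Start: joints at [-0.066, 0.628, 0.038, 1.517, -0.027, 0.996, -0.02], TCP at [0.65, 0, 0.253] pointing down, gripper open.
Joint ranges: [-3.06, 3.06], [-0.37, 2.12], [-1.25, 1.32], [0.18, 2.47], [-1.1, 4.24], [0.23, 1.98], [-2.94, 2.94]. Speed limits (rad/s): [2.57, 2.57, 3.14, 3.14, 3.14, 3.14, 3.14].

### API

Orientations are given as a unit quaternion [x, y, z, w].
In Python, from plant import * gives the robot as it stands.
- The arm moves only by the tool move_arm, never from a script. Its argument "series" is a list of rows, each an object of numbers: "dx", "dy", "dz": the shift along the world's x, y, z in cm; "rx", "ry", "rz": the turn, a rotation vector about the world's x, y, z in degrees; "gripper": the finger opening in cm, from 0 to 8.54. In form: [{"dx": .., "dy": .., "dz": .., "rx": .., "ry": .., "rz": .., "gripper": ..}, ...]. A call has 1 to 5 rows; each row is the pose to reach, as a shift and turn from the pose commanded when the call began; what a row does not reach only later rows make up. A row lasts 1/12 s, in which the tool goes at most 41.7 mm and 7.16 degrees, less where a joint would pass 70% of its speed; a pose out of reach is approached as far as the arm can. A call with a gripper value outside its range is refused whole. The fingers move at their own pace and stop on an object; "grip_force" is the grip in N (left out, the last holds). Time passes only in rows, so rows that repeat a pose let the fingers close. It gives the time, the measured TCP pose, the force, the opening and the grip force at its end, in the units of the state.
- state(): the state, without advancing time (a new reading comes with each control period).
- grab_frame(name): name is "scene" or "side" or "wrist"; returns the picture (420x560x3 uint8, red, green, blue); there is no depth.
- calibration(name): a dict with "K" (3x3 intrinsics, pixels), "D" ([k1, k2, p1, p2, k3] as OpenCV has them; the pictures are not rectified), "extrinsics" (4x4, takes a point from camera to world coordinates). Camera axes: x right, y down, z forward; pixel columns grow to the right and rows downward; lengths in m; the calibration is good to about 2 mm. A picture is of the moment at which its call begins: read the wrist's pose just before it. calibration takes no time and is no camera call; for the wrist camera it gives the pose at the moment of the call.
- job_done(): hands the job in; it is judged then, once.
The state is a dict: "time": time; "joint_positions": joint angles; "qvel": joint speeds; "tau": joint torques, N m; "tcp_pos": TCP position; "orientation": TCP orientation; "force": force on the tool from outside, world axes, zero at the start; "moment": the same for the moment, N m; "width": finger opening in m; "finger_force": force on a finger pad.
Only numpy, scipy, OpenCV 4.12 (cv2) and the standard library are available. Lean on these libraries where they do the work, as an engineer would, in place of code of your own. Each camera call takes 0.05 s, during which the arm holds its last target. There are 200 camera calls.

## Working session

There is one attempt and no reset: what is moved stays moved. The work goes in short steps, Python scripts to look and compute and a tool call to move; the robot and the scene stay as the last step left them, time stands still between calls to the robot, and variables do not carry over. Pictures are saved under pics/ and viewed, at most 10 in all, crops included, and the job is handed in when it is done.

Besides the shell and the picture viewer there is one more tool, called after ">>>" by a JSON object that holds its "method" and its "body", one argument or row to a line. move_arm: Moves the arm, as the interface text tells. Its arguments: {"type":"object","properties":{"series":{"type":"array","items":{"type":"object","properties":{"dx":{"type":"number"},"dy":{"type":"number"},"dz":{"type":"number"},"rx":{"type":"number"},"ry":{"type":"number"},"rz":{"type":"number"},"gripper":{"type":"number"}}}},"grip_force":{"type":"number"}},"required":["series"]}

```bash
mkdir -p pics; cat > h.py <<'E'
from plant import *
import numpy as np, cv2
def save(n,img): cv2.imwrite(f"pics/{n}.png",cv2.cvtColor(img,cv2.COLOR_RGB2BGR))
def ray(c,px,z):
    K,D,T=np.array(c["K"]),np.array(c["D"]),np.array(c["extrinsics"])
    p=cv2.undistortPoints(np.array(px,float).reshape(-1,1,2),K,D).reshape(-1,2)
    d=np.c_[p,np.ones(len(p))]@T[:3,:3].T; o=T[:3,3]
    return o+d*((z-o[2])/d[:,2])[:,None]
def proj(c,P):
    T=np.linalg.inv(np.array(c["extrinsics"]))
    r,_=cv2.Rodrigues(T[:3,:3])
    return cv2.projectPoints(np.array(P,float).reshape(-1,3),r,T[:3,3],np.array(c["K"]),np.array(c["D"]))[0].reshape(-1,2)
E
python3 - <<'E'
from h import *
a=grab_frame("scene");b=grab_frame("side");
cv2.imwrite("pics/a.png",cv2.cvtColor(a,cv2.COLOR_RGB2BGR));cv2.imwrite("pics/b.png",cv2.cvtColor(b,cv2.COLOR_RGB2BGR))
for n in("scene","side","wrist"):print(n,np.round(calibration(n)["extrinsics"],3).tolist())
print(state()["time"],state()["tcp_pos"],state()["orientation"])
E
```

```text
scene [[0.388, 0.531, -0.753, 1.463], [0.921, -0.202, 0.332, -0.393], [0.024, -0.823, -0.568, 0.781], [0.0, 0.0, 0.0, 1.0]]
side [[0.809, -0.427, 0.404, -0.093], [-0.587, -0.609, 0.533, -0.841], [0.018, -0.669, -0.743, 1.25], [0.0, 0.0, 0.0, 1.0]]
wrist [[1.0, 0.001, -0.003, 0.65], [-0.0, -0.965, -0.262, 0.066], [-0.003, 0.262, -0.965, 0.372], [0.0, 0.0, 0.0, 1.0]]
0.1 [6.49512409e-01 5.17772693e-05 2.52491422e-01] [ 7.07107903e-01  7.07105184e-01 -5.75931054e-04 -5.84117496e-04]
```

View pics/a.png

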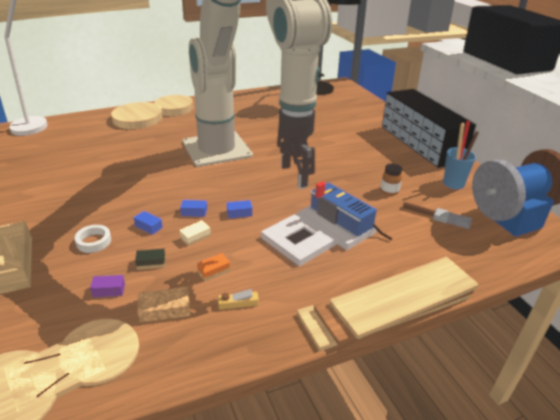

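View pics/b.png

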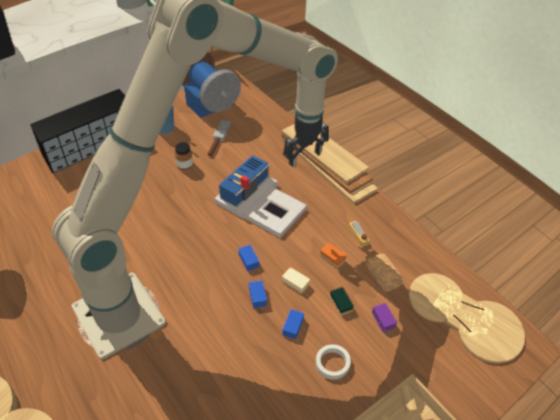

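The scene view shows the robot, the lamp box (pocket at about (300,235), tab at (320,189)) and the blocks. Candidates in the scene view:
- orange block (213,265), side view (334,253)
- pale block (195,232)
- dark green block (150,259)
- blue blocks (194,208), (239,210) and (148,222)
- purple block (108,286)
- brass plane (238,299)
- cork block (165,303)

By its colour I choose the orange one. I'll check it in a close crop and measure.

```bash
python3 - <<'E'
from h import *
a=cv2.imread("pics/a.png");b=cv2.imread("pics/b.png")
A=cv2.resize(a[235:290,170:260],None,fx=4,fy=4,interpolation=2);B=cv2.resize(b[225:285,295:385],None,fx=4,fy=4,interpolation=2)
L=cv2.resize(b[150:240,205:315],None,fx=6,fy=6,interpolation=2)[:,:]
L=cv2.resize(L,(440,360));S=cv2.resize(a[175:260,255:385],(360,235),interpolation=2)
c=np.zeros((600,800,3),np.uint8);c[:220,:360]=A;c[:240,400:760]=B;c[240:600,:440]=L;c[245:480,440:800]=S
cv2.imwrite("pics/c.png",c)
for n,i in(("scene",a),("side",b)):
    h=cv2.cvtColor(i,cv2.COLOR_BGR2HSV)
    C=calibration(n)
    for nm,lo,hi,z,r in(("amber",(5,215,150),(16,255,255),.02,None),("red",(0,200,100),(4,255,255),.108,None),("red2",(174,180,100),(180,255,255),.108,None)):
        m=cv2.inRange(h,lo,hi);k,l,st,ce=cv2.connectedComponentsWithStats(m)
        for j in range(1,k):
            if st[j,4]>15:print(n,nm,st[j],ce[j].round(1),ray(C,[ce[j]],z)[0].round(3))
E
```

```text
(no output)
```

View pics/c.png

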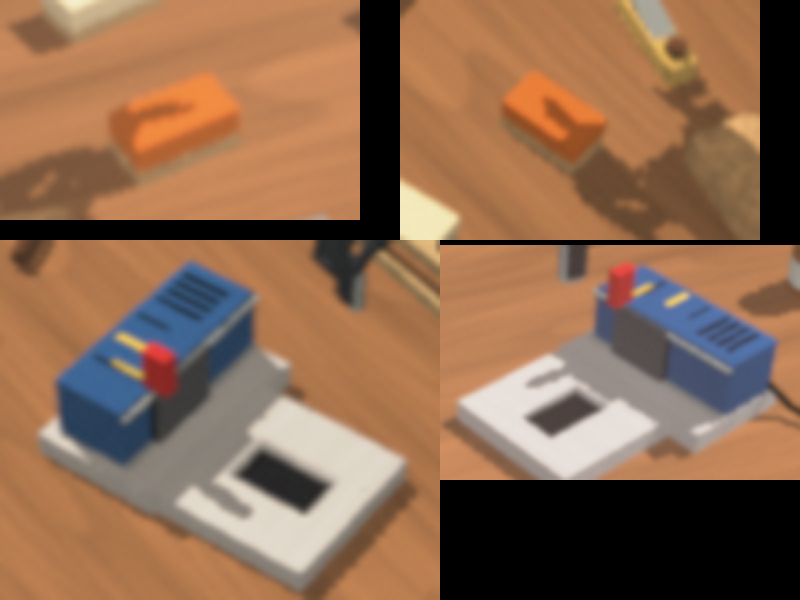

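The crop confirms it: an orange-topped block with a bare wooden foot. In the lamp box the pocket is dark and the tab is red.

```bash
python3 - <<'E'
from h import *
a=cv2.imread("pics/a.png");b=cv2.imread("pics/b.png")
cs={"scene":(a,(170,235,90,55)),"side":(b,(295,225,90,60))}
print(a[265,213],a[190,320],b[253,330],b[183,244])
for n,(i,(x,y,w,hh)) in cs.items():
    C=calibration(n);h=cv2.cvtColor(i,cv2.COLOR_BGR2HSV)
    m=cv2.inRange(h,(3,195,100),(13,255,255));m[:y]=0;m[y+hh:]=0;m[:,:x]=0;m[:,x+w:]=0
    p=np.argwhere(m)[:,::-1]; print(n,len(p),p.mean(0),ray(C,[p.mean(0)],.025)[0].round(3))
    (cx,cy),(s1,s2),ang=cv2.minAreaRect((ray(C,p,.03)[:,:2]*1000).astype(np.float32));print(cx,cy,s1,s2,ang)
C=calibration("side")
f=lambda u,v:(205+u/4.0,150+(v-240)/4.0)
pk=[f(258,447),f(331,484),f(303,513),f(234,474)]
P=ray(C,pk,.022);print("pocket corners",P.round(3).tolist(),P.mean(0))
P=ray(C,[f(278,397),f(406,464),f(299,590),f(178,503)],.022);print("plate",P.round(3).tolist(),P.mean(0))
print("tab top",ray(C,[f(160,352)],.128))
C=calibration("scene");g=lambda u,v:(255+(u-440)*130/360,175+(v-245)*85/235)
print("tab top",ray(C,[g(621,270)],.128))
P=ray(C,[g(569,387),g(608,400),g(562,437),g(525,412)],.022);print("pocket",P.round(3).tolist(),P.mean(0))
E
```

```text
[ 64 135 237] [ 56  62 173] [ 53 121 228] [ 37  41 138]
scene 0 [nan nan] [nan nan nan]<stdin>:8: RuntimeWarning: Mean of empty slice.
  ret = um.true_divide(
Traceback (most recent call last):
  File "h.py", line 6, in ray
    p=cv2.undistortPoints(np.array(px,float).reshape(-1,1,2),K,D).reshape(-1,2)
      ~~~~~~~~~~~~~~~~~~~^^^^^^^^^^^^^^^^^^^^^^^^^^^^^^^^^^^^^^^^
cv2.error: OpenCV(4.12.0) /io/opencv/modules/calib3d/src/undistort.dispatch.cpp:347: error: (-215:Assertion failed) CV_IS_MAT(_src) && CV_IS_MAT(_dst) && (_src->rows == 1 || _src->cols == 1) && (_dst->rows == 1 || _dst->cols == 1) && _src->cols + _src->rows - 1 == _dst->rows + _dst->cols - 1 && (CV_MAT_TYPE(_src->type) == CV_32FC2 || CV_MAT_TYPE(_src->type) == CV_64FC2) && (CV_MAT_TYPE(_dst->type) == CV_32FC2 || CV_MAT_TYPE(_dst->type) == CV_64FC2) in function 'cvUndistortPointsInternal'
```

```bash
python3 - <<'E'
from h import *
a=cv2.imread("pics/a.png");b=cv2.imread("pics/b.png")
cs={"scene":(a,(170,235,90,55)),"side":(b,(295,225,90,60))}
for n,(i,(x,y,w,hh)) in cs.items():
    C=calibration(n);h=cv2.cvtColor(i,cv2.COLOR_BGR2HSV)
    m=cv2.inRange(h,(3,175,215),(16,255,255));m[:y]=0;m[y+hh:]=0;m[:,:x]=0;m[:,x+w:]=0
    p=np.argwhere(m)[:,::-1]; print(n,len(p),p.mean(0) if len(p) else 0)
    if len(p):
        print(ray(C,[p.mean(0)],.03)[0].round(3))
        print(cv2.minAreaRect((ray(C,p,.03)[:,:2]*1000).astype(np.float32)))
C=calibration("side")
f=lambda u,v:(205+u/4.0,150+(v-240)/4.0)
P=ray(C,[f(258,447),f(331,484),f(303,513),f(234,474)],.022);print("pocket corners",P.round(3).tolist(),P.mean(0))
P=ray(C,[f(278,397),f(406,464),f(299,590),f(178,503)],.022);print("plate",P.round(3).tolist(),P.mean(0))
print("tab top",ray(C,[f(160,352)],.128))
C=calibration("scene");g=lambda u,v:(255+(u-440)*130/360,175+(v-245)*85/235)
print("tab top",ray(C,[g(621,270)],.128))
P=ray(C,[g(569,387),g(608,400),g(562,437),g(525,412)],.022);print("pocket",P.round(3).tolist(),P.mean(0))
E
```

```text
scene 219 [215.44748858 262.47945205]
[ 0.628 -0.187  0.03 ]
((626.9879150390625, -191.62660217285156), (38.70357894897461, 65.43489074707031), 11.815469741821289)
side 148 [331.25       250.00675676]
[ 0.621 -0.184  0.03 ]
((621.5901489257812, -190.83436584472656), (38.33049774169922, 65.98687744140625), 12.937346458435059)
pocket corners [[0.59, 0.09, 0.022], [0.614, 0.024, 0.022], [0.577, 0.012, 0.022], [0.556, 0.077, 0.022]] [0.5841538  0.05073176 0.022     ]
plate [[0.637, 0.127, 0.022], [0.677, 0.006, 0.022], [0.528, -0.05, 0.022], [0.502, 0.077, 0.022]] [0.58573476 0.04020073 0.022     ]
tab top [[0.52716465 0.13639869 0.128     ]]
tab top [[0.53498863 0.1373864  0.128     ]]
pocket [[0.562, 0.075, 0.022], [0.595, 0.102, 0.022], [0.63, 0.036, 0.022], [0.583, 0.019, 0.022]] [0.59226466 0.05803003 0.022     ]
```

>>> {"method": "move_arm", "body": {
  "series": [
    {"dx": -0.6,"dy": -4,"dz": -1,"rz": 6},
    {"dx": -1.2,"dy": -8,"dz": -2,"rz": 12},
    {"dx": -1.8,"dy": -12,"dz": -3,"rz": 12},
    {"dx": -2.4,"dy": -16,"dz": -4,"rz": 12},
    {"dx": -2.6,"dy": -19,"dz": -5,"rz": 12}
  ]
}}

```text
$.series[0]: bad value
```

```bash
python3 - <<'E'
from h import *
C=calibration("wrist");w=grab_frame("wrist");s=state();print(s["time"],s["tcp_pos"],s["qvel"].round(2) if hasattr(s["qvel"],"round") else s["qvel"])
save("d",w)
h=cv2.cvtColor(w,cv2.COLOR_RGB2HSV)
m=cv2.inRange(h,(3,170,150),(18,255,255))
k,l,st,ce=cv2.connectedComponentsWithStats(m)
for j in range(1,k):
    if st[j,4]>400:
        p=np.argwhere(l==j)[:,::-1];print(st[j],ce[j])
        print(cv2.minAreaRect((ray(C,p,.03)[:,:2]*1000).astype(np.float32)))
E
```

```text
0.15 [6.49585372e-01 2.89811379e-05 2.52621532e-01] [ 0. -0.  0. -0. -0. -0. -0.]
[ 236  307   44   54 1435] [257.12055749 331.56236934]
((621.0548706054688, -183.08889770507812), (42.1380500793457, 74.47673797607422), 9.62264347076416)
```

View pics/d.png

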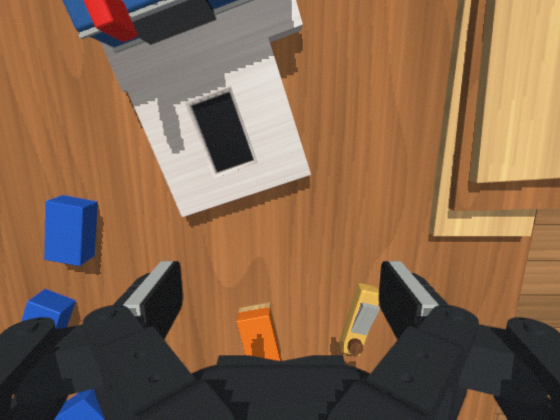

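The wrist view from the start pose (the move was refused) shows the pocket with corners at about (190,104), (231,88), (256,161) and (215,173). The amber block is at (258,332), with the plane to its right at (362,320), clear of it. I'll use this view for the pocket and retry the move with all fields filled in.

```bash
python3 - <<'E'
from h import *
w=cv2.imread("pics/d.png");C=calibration("wrist")
g=cv2.cvtColor(w,cv2.COLOR_BGR2GRAY);m=cv2.inRange(g,0,70);m[:70]=0;m[200:]=0;m[:,:170]=0;m[:,280:]=0
k,l,st,ce=cv2.connectedComponentsWithStats(m);j=1+st[1:,4].argmax();p=np.argwhere(l==j)[:,::-1];print(st[j])
for z in(.012,.022):print(cv2.minAreaRect((ray(C,p,z)[:,:2]*1000).astype(np.float32)))
E
```

```text
[ 192   93   61   79 2795]
((587.4447631835938, 54.602176666259766), (42.28718566894531, 73.12476348876953), 18.540735244750977)
((589.1787719726562, 54.918739318847656), (41.11411666870117, 71.09619140625), 18.54084587097168)
```

>>> {"method": "move_arm", "body": {
  "series": [
    {"dx": -0.6,"dy": -4,"dz": -1,"rx": 0,"ry": 0,"rz": 6,"gripper": 8.5},
    {"dx": -1.2,"dy": -8,"dz": -2,"rx": 0,"ry": 0,"rz": 12,"gripper": 8.5},
    {"dx": -1.8,"dy": -12,"dz": -3,"rx": 0,"ry": 0,"rz": 12,"gripper": 8.5},
    {"dx": -2.4,"dy": -16,"dz": -4,"rx": 0,"ry": 0,"rz": 12,"gripper": 8.5},
    {"dx": -2.6,"dy": -19,"dz": -5,"rx": 0,"ry": 0,"rz": 12,"gripper": 8.5}
  ],
  "grip_force": 30
}}

```text
time: 0.57
tcp_pos: [0.6222, -0.1946, 0.2027]
orientation: [0.631, 0.776, -0.001, 0.0]
force: [0.4, -1.5, 0.1]
width: 0.0847
finger_force: 0.0
```

```bash
python3 - <<'E'
from h import *
C=calibration("wrist");w=grab_frame("wrist");s=state();print(s["time"],s["tcp_pos"])
save("e",w)
h=cv2.cvtColor(w,cv2.COLOR_RGB2HSV)
m=cv2.inRange(h,(3,190,215),(18,255,255));m2=cv2.inRange(h,(3,190,100),(18,255,255))
for q in(m,m2):
  k,l,st,ce=cv2.connectedComponentsWithStats(q)
  for j in range(1,k):
    if st[j,4]>400:
        p=np.argwhere(l==j)[:,::-1];print(st[j],ce[j])
        print(cv2.minAreaRect((ray(C,p,.03)[:,:2]*1000).astype(np.float32)))
E
```

```text
0.6167 [ 0.61991048 -0.20260634  0.20049502]
[ 261  155   44   75 3162] [281.88931056 192.26818469]
((622.7945556640625, -191.37295532226562), (38.6745491027832, 68.97411346435547), 10.926129341125488)
[ 260  155   45   76 3332] [281.77791116 192.08793517]
((622.3406372070312, -191.84835815429688), (39.94517135620117, 69.758544921875), 11.616366386413574)
```

View pics/e.png

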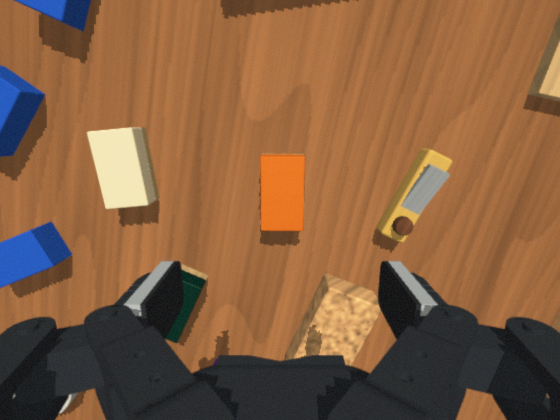

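The wrist view shows the amber block at (282,192), aligned with the jaws and measuring 40×70. The nearest things, pale (123,168) and plane (418,195), are clear of the fingers. I'll descend partway and settle.

>>> {"method": "move_arm", "body": {
  "series": [
    {"dx": 0,"dy": 0,"dz": -3,"rx": 0,"ry": 0,"rz": 0,"gripper": 8.5},
    {"dx": 0,"dy": 0,"dz": -5,"rx": 0,"ry": 0,"rz": 0,"gripper": 8.5},
    {"dx": 0,"dy": 0,"dz": -5,"rx": 0,"ry": 0,"rz": 0,"gripper": 8.5},
    {"dx": 0,"dy": 0,"dz": -5,"rx": 0,"ry": 0,"rz": 0,"gripper": 8.5},
    {"dx": 0,"dy": 0,"dz": -5,"rx": 0,"ry": 0,"rz": 0,"gripper": 8.5}
  ]
}}

```text
time: 1.03
tcp_pos: [0.6249, -0.1897, 0.1543]
orientation: [0.629, 0.777, 0.0, 0.001]
force: [0.9, 0.5, 0.8]
width: 0.0849
finger_force: 0.0
```

```bash
cat > amb.py <<'E'
from h import *
C=calibration("wrist");s=state();w=grab_frame("wrist");print(s["time"],s["tcp_pos"],np.abs(s["qvel"]).max())
save("e2",w)
h=cv2.cvtColor(w,cv2.COLOR_RGB2HSV)
m=cv2.inRange(h,(3,190,100),(18,255,255));print([c.tolist() for c in np.where(m[0])][:1])
k,l,st,ce=cv2.connectedComponentsWithStats(m)
for j in range(1,k):
    if st[j,4]>400:
        p=np.argwhere(l==j)[:,::-1];print(st[j],ce[j])
        print(cv2.minAreaRect((ray(C,p,.03)[:,:2]*1000).astype(np.float32)))
E
python3 amb.py
```

```text
1.0333 [ 0.62486239 -0.18971033  0.15429324] 0.01916800944933942
[[]]
[ 251  166   53   90 4616] [276.72227036 209.85658579]
((622.3726196289062, -191.49044799804688), (39.82273864746094, 71.29695129394531), 11.591118812561035)
```

>>> {"method": "move_arm", "body": {
  "series": [
    {"dx": -0.2,"dy": -0.15,"dz": -4,"rx": 0,"ry": 0,"rz": 0,"gripper": 8.5},
    {"dx": -0.2,"dy": -0.15,"dz": -8,"rx": 0,"ry": 0,"rz": 0,"gripper": 8.5},
    {"dx": -0.2,"dy": -0.15,"dz": -11,"rx": 0,"ry": 0,"rz": 0,"gripper": 8.5},
    {"dx": -0.2,"dy": -0.15,"dz": -12,"rx": 0,"ry": 0,"rz": 0,"gripper": 8.5},
    {"dx": -0.2,"dy": -0.15,"dz": -12,"rx": 0,"ry": 0,"rz": 0,"gripper": 8.5}
  ]
}}

```text
time: 1.5
tcp_pos: [0.621, -0.1908, 0.0318]
orientation: [0.629, 0.777, -0.001, -0.002]
force: [0.1, -0.4, -0.1]
width: 0.0851
finger_force: 0.0
```

>>> {"method": "move_arm", "body": {
  "series": [
    {"dx": 0,"dy": 0,"dz": 0,"rx": 0,"ry": 0,"rz": 0,"gripper": 3},
    {"dx": 0,"dy": 0,"dz": 0,"rx": 0,"ry": 0,"rz": 0,"gripper": 3},
    {"dx": 0,"dy": 0,"dz": 0,"rx": 0,"ry": 0,"rz": 0,"gripper": 3},
    {"dx": 0,"dy": 0,"dz": 0,"rx": 0,"ry": 0,"rz": 0,"gripper": 3},
    {"dx": 0,"dy": 0,"dz": 0,"rx": 0,"ry": 0,"rz": 0,"gripper": 3}
  ],
  "grip_force": 30
}}

```text
time: 1.92
tcp_pos: [0.6235, -0.1919, 0.0356]
orientation: [0.629, 0.777, 0.001, 0.002]
force: [-1.2, -0.4, 7.7]
width: 0.0394
finger_force: 31.8
```

>>> {"method": "move_arm", "body": {
  "series": [
    {"dx": 0,"dy": 0,"dz": 0,"rx": 0,"ry": 0,"rz": 0,"gripper": 3},
    {"dx": 0,"dy": 0,"dz": 0,"rx": 0,"ry": 0,"rz": 0,"gripper": 3},
    {"dx": 0,"dy": 0,"dz": 0,"rx": 0,"ry": 0,"rz": 0,"gripper": 3}
  ]
}}

```text
time: 2.17
tcp_pos: [0.6236, -0.1919, 0.0356]
orientation: [0.629, 0.777, 0.001, 0.002]
force: [-0.5, 0.9, 8.0]
width: 0.0392
finger_force: 31.8
```

>>> {"method": "move_arm", "body": {
  "series": [
    {"dx": 0,"dy": 0,"dz": 2,"rx": 0,"ry": 0,"rz": 0,"gripper": 3},
    {"dx": 0,"dy": 0,"dz": 5,"rx": 0,"ry": 0,"rz": 0,"gripper": 3},
    {"dx": 0,"dy": 1,"dz": 8.5,"rx": 0,"ry": 0,"rz": 0,"gripper": 3},
    {"dx": -0.5,"dy": 4,"dz": 11,"rx": 0,"ry": 0,"rz": 3.5,"gripper": 3},
    {"dx": -1.5,"dy": 7.5,"dz": 12,"rx": 0,"ry": 0,"rz": 7,"gripper": 3}
  ]
}}

```text
time: 2.58
tcp_pos: [0.6102, -0.1193, 0.1582]
orientation: [0.582, 0.813, 0.001, 0.005]
force: [1.8, 1.3, -0.9]
width: 0.0392
finger_force: 30.8
```

>>> {"method": "move_arm", "body": {
  "series": [
    {"dx": -0.7,"dy": 3,"dz": 0,"rx": 0,"ry": 0,"rz": 0,"gripper": 3},
    {"dx": -1.4,"dy": 6,"dz": 0,"rx": 0,"ry": 0,"rz": 0,"gripper": 3},
    {"dx": -2,"dy": 8,"dz": 0,"rx": 0,"ry": 0,"rz": 0,"gripper": 3},
    {"dx": -2,"dy": 8.5,"dz": 0,"rx": 0,"ry": 0,"rz": 0,"gripper": 3},
    {"dx": -2,"dy": 8.5,"dz": 0,"rx": 0,"ry": 0,"rz": 0,"gripper": 3}
  ]
}}

```text
time: 3.0
tcp_pos: [0.5871, -0.029, 0.154]
orientation: [0.579, 0.815, 0.001, 0.0]
force: [0.1, -0.6, 0.1]
width: 0.0393
finger_force: 30.8
```

>>> {"method": "move_arm", "body": {
  "series": [
    {"dx": 0,"dy": 0,"dz": 0,"rx": 0,"ry": 0,"rz": 0,"gripper": 3},
    {"dx": 0,"dy": 0,"dz": 0,"rx": 0,"ry": 0,"rz": 0,"gripper": 3},
    {"dx": 0,"dy": 0,"dz": 0,"rx": 0,"ry": 0,"rz": 0,"gripper": 3}
  ]
}}

```text
time: 3.25
tcp_pos: [0.5873, -0.0336, 0.1533]
orientation: [0.582, 0.813, -0.0, 0.0]
force: [0.4, -0.3, -0.5]
width: 0.0397
finger_force: 30.8
```

```bash
python3 - <<'E'
from h import *
C=calibration("wrist");s=state();w=grab_frame("wrist");print(s["time"],s["tcp_pos"],s["width"],s["finger_force"])
save("f",w)
print(proj(C,[[.588,.0546,.012],[.53,.137,.128]]))
g=cv2.cvtColor(w,cv2.COLOR_RGB2GRAY);m=cv2.inRange(g,0,60)
k,l,st,ce=cv2.connectedComponentsWithStats(m)
for j in range(1,k):
  if st[j,4]>1500:
    p=np.argwhere(l==j)[:,::-1];print(st[j],ce[j].round())
    print(cv2.minAreaRect((ray(C,p,.012)[:,:2]*1000).astype(np.float32)))
E
```

```text
3.25 [ 0.58732171 -0.03362514  0.15332914] 0.039689327399726644 30.809258222579956
[[ 319.35278802   97.61990331]
 [ 283.02466005 -242.92445998]]
[ 291   44   61  104 5929] [320.  94.]
((588.28857421875, 54.716575622558594), (43.084102630615234, 72.88636779785156), 18.6767578125)
[    0   257   560   163 50800] [280. 364.]
((628.353271484375, -159.20742797851562), (546.0307006835938, 172.23590087890625), 19.087636947631836)
```

View pics/f.png

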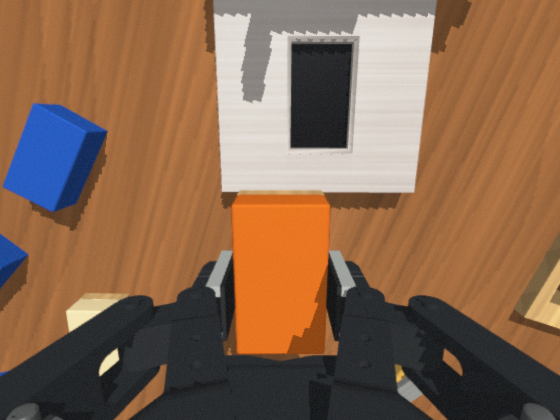

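The block is held square at (281,275). The pocket is in clear view at (320,94), measured at (0.588, 0.0547) with yaw 18.7°. I'll check where the block sits in the hand from its front top edge.

```bash
python3 - <<'E'
from h import *
C=calibration("wrist");s=state();t=np.array(s["tcp_pos"])
a=np.deg2rad(18.8);X=np.array([np.cos(a),np.sin(a),0]);Y=np.array([-np.sin(a),np.cos(a),0])
w=cv2.imread("pics/f.png");print(w[186:215:2,281].tolist())
h=cv2.cvtColor(w,cv2.COLOR_BGR2HSV);m=cv2.inRange(h,(3,190,100),(18,255,255))
for r in(215,240):
  c=np.where(m[r])[0];print(r,c.min(),c.max())
for px in([281,191],[281,203],[281,353]):
  for z in(.0255,.0):pass
  p=ray(C,[px],t[2]-.0356+.03)[0]-t;print(px,p@X*1000,p@Y*1000)
for px in([233,225],[329,225]):
  p=ray(C,[px],t[2]-.0056)[0]-t;print(px,p@X*1000,p@Y*1000)
E
```

```text
[[207, 215, 223], [202, 209, 219], [150, 187, 217], [111, 170, 212], [79, 140, 209], [23, 96, 201], [29, 100, 205], [26, 98, 204], [29, 98, 207], [31, 111, 228], [36, 126, 242], [35, 120, 234], [34, 119, 234], [31, 116, 233], [34, 118, 233]]
215 231 329
240 232 328
[281, 191] 0.21359061060404924 39.970095201312176
[281, 203] 0.22023704950327186 35.163101284337145
[281, 353] 0.31473516463384216 -33.87782175151083
[233, 225] -18.97701575425787 26.07545942613861
[329, 225] 19.434170988319075 26.124707719034795
```

>>> {"method": "move_arm", "body": {
  "series": [
    {"dx": 0,"dy": 3.5,"dz": 0,"rx": 0,"ry": 0,"rz": 0,"gripper": 3},
    {"dx": 0.1,"dy": 6.5,"dz": 0,"rx": 0,"ry": 0,"rz": 0,"gripper": 3},
    {"dx": 0.1,"dy": 8.3,"dz": -2,"rx": 0,"ry": 0,"rz": 0,"gripper": 3},
    {"dx": 0.1,"dy": 8.8,"dz": -4,"rx": 0,"ry": 0,"rz": 0,"gripper": 3},
    {"dx": 0.1,"dy": 8.8,"dz": -6.5,"rx": 0,"ry": 0,"rz": 0,"gripper": 3}
  ]
}}

```text
time: 3.72
tcp_pos: [0.5893, 0.059, 0.0886]
orientation: [0.58, 0.815, 0.002, 0.001]
force: [0.6, -0.5, -0.8]
width: 0.0391
finger_force: 30.8
```

>>> {"method": "move_arm", "body": {
  "series": [
    {"dx": 0,"dy": 0,"dz": 0,"rx": 0,"ry": 0,"rz": 0,"gripper": 3},
    {"dx": 0,"dy": 0,"dz": 0,"rx": 0,"ry": 0,"rz": 0,"gripper": 3},
    {"dx": 0,"dy": 0,"dz": 0,"rx": 0,"ry": 0,"rz": 0,"gripper": 3},
    {"dx": 0,"dy": 0,"dz": 0,"rx": 0,"ry": 0,"rz": 0,"gripper": 3}
  ]
}}

```text
time: 4.05
tcp_pos: [0.5892, 0.0557, 0.0897]
orientation: [0.581, 0.814, 0.001, 0.001]
force: [-0.8, -0.0, -0.0]
width: 0.0392
finger_force: 30.8
```

>>> {"method": "move_arm", "body": {
  "series": [
    {"dx": -0.1,"dy": -0.1,"dz": -1,"rx": 0,"ry": 0,"rz": 0,"gripper": 3},
    {"dx": -0.1,"dy": -0.1,"dz": -2,"rx": 0,"ry": 0,"rz": 0,"gripper": 3},
    {"dx": -0.1,"dy": -0.1,"dz": -2.8,"rx": 0,"ry": 0,"rz": 0,"gripper": 3},
    {"dx": -0.1,"dy": -0.1,"dz": -3.5,"rx": 0,"ry": 0,"rz": 0,"gripper": 3},
    {"dx": -0.1,"dy": -0.1,"dz": -3.9,"rx": 0,"ry": 0,"rz": 0,"gripper": 3}
  ]
}}

```text
time: 4.47
tcp_pos: [0.5863, 0.0554, 0.0479]
orientation: [0.581, 0.814, -0.001, -0.001]
force: [-0.3, -0.2, -0.7]
width: 0.0394
finger_force: 30.8
```

>>> {"method": "move_arm", "body": {
  "series": [
    {"dx": 0,"dy": 0,"dz": -0.2,"rx": 0,"ry": 0,"rz": 0,"gripper": 3},
    {"dx": 0,"dy": 0,"dz": -0.3,"rx": 0,"ry": 0,"rz": 0,"gripper": 3},
    {"dx": 0,"dy": 0,"dz": -0.3,"rx": 0,"ry": 0,"rz": 0,"gripper": 3},
    {"dx": 0,"dy": 0,"dz": -0.3,"rx": 0,"ry": 0,"rz": 0,"gripper": 3}
  ]
}}

```text
time: 4.8
tcp_pos: [0.5862, 0.0555, 0.0475]
orientation: [0.581, 0.814, -0.001, -0.001]
force: [-5.2, -0.3, 14.8]
width: 0.0393
finger_force: 32.5
```

It reached the expected floor height with contact force. I'll release, rise and look.

>>> {"method": "move_arm", "body": {
  "series": [
    {"dx": 0,"dy": 0,"dz": 0.2,"rx": 0,"ry": 0,"rz": 0,"gripper": 7},
    {"dx": 0,"dy": 0,"dz": 0.2,"rx": 0,"ry": 0,"rz": 0,"gripper": 7},
    {"dx": 0,"dy": 0,"dz": 0.2,"rx": 0,"ry": 0,"rz": 0,"gripper": 7},
    {"dx": 0,"dy": 0,"dz": 0.2,"rx": 0,"ry": 0,"rz": 0,"gripper": 7},
    {"dx": 0,"dy": 0,"dz": 0.5,"rx": 0,"ry": 0,"rz": 0,"gripper": 7}
  ]
}}

```text
time: 5.22
tcp_pos: [0.5866, 0.0555, 0.0506]
orientation: [0.581, 0.814, -0.0, -0.0]
force: [0.6, 0.2, 0.7]
width: 0.0698
finger_force: 0.0
```

>>> {"method": "move_arm", "body": {
  "series": [
    {"dx": 0,"dy": 0,"dz": 2,"rx": 0,"ry": 0,"rz": 0,"gripper": 7},
    {"dx": 0,"dy": 0,"dz": 5,"rx": 0,"ry": 0,"rz": 0,"gripper": 7},
    {"dx": 0,"dy": 0,"dz": 9,"rx": 0,"ry": 0,"rz": 0,"gripper": 7},
    {"dx": 0,"dy": 0,"dz": 13,"rx": 0,"ry": 0,"rz": 0,"gripper": 7},
    {"dx": 0,"dy": 0,"dz": 17,"rx": 0,"ry": 0,"rz": 0,"gripper": 7}
  ]
}}

```text
time: 5.63
tcp_pos: [0.5865, 0.0555, 0.2229]
orientation: [0.581, 0.814, -0.0, -0.0]
force: [0.5, -0.4, 0.4]
width: 0.0698
finger_force: 0.0
```

>>> {"method": "move_arm", "body": {
  "series": [
    {"dx": 0,"dy": 0,"dz": 2,"rx": 0,"ry": 0,"rz": 0,"gripper": 7},
    {"dx": 0,"dy": 0,"dz": 2,"rx": 0,"ry": 0,"rz": 0,"gripper": 7},
    {"dx": 0,"dy": 0,"dz": 2,"rx": 0,"ry": 0,"rz": 0,"gripper": 7},
    {"dx": 0,"dy": 0,"dz": 2,"rx": 0,"ry": 0,"rz": 0,"gripper": 7}
  ]
}}

```text
time: 5.97
tcp_pos: [0.5862, 0.0554, 0.2404]
orientation: [0.581, 0.814, -0.001, -0.001]
force: [-0.5, -0.3, -0.1]
width: 0.0702
finger_force: 0.0
```

```bash
python3 - <<'E'
from h import *
C=calibration("wrist");s=state();w=grab_frame("wrist");print(s["time"],s["tcp_pos"],s["width"])
save("g",w)
h=cv2.cvtColor(w,cv2.COLOR_RGB2HSV)
m=cv2.inRange(h,(5,190,100),(18,255,255))
r=cv2.inRange(h,(0,200,80),(4,255,255))|cv2.inRange(h,(176,200,80),(180,255,255))
for q,z in((m,.042),(r,.128)):
  k,l,st,ce=cv2.connectedComponentsWithStats(q)
  for j in range(1,k):
    if st[j,4]>300:
        p=np.argwhere(l==j)[:,::-1];print(st[j],ce[j])
        print(cv2.minAreaRect((ray(C,p,z)[:,:2]*1000).astype(np.float32)))
P=np.array([.588,.0547]);a=np.deg2rad(18.6);R=np.array([[np.cos(a),-np.sin(a)],[np.sin(a),np.cos(a)]])
for x in(-.03,0):print("tab",P+R@[x,.1])
E
```

```text
5.9667 [0.58617189 0.05540886 0.2403979 ] 0.0701740866549252
[ 261  155   41   70 2779] [281.0388629  189.04534005]
((586.0538940429688, 56.17364501953125), (39.3542594909668, 69.29695892333984), 19.05364227294922)
[229  50  25  45 700] [240.61285714  74.11571429]
((529.8072509765625, 138.78919982910156), (15.36474609375, 26.87967872619629), 19.997798919677734)
tab [0.52767102 0.13990806]
tab [0.55610407 0.14947684]
```

View pics/g.png

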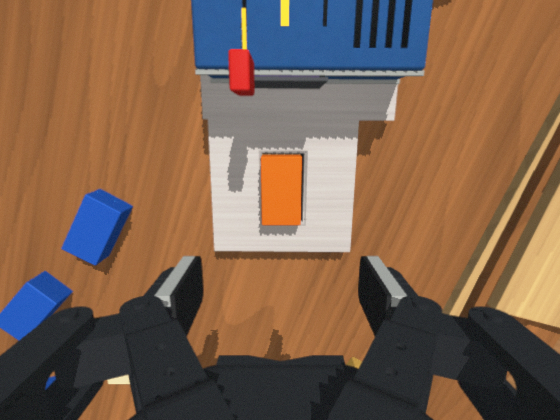

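The amber block sits inside the pocket mouth at (281,189): measured (0.586, 0.056), full-size top at seated height, yaw 19°. The red tab is at (240,74), measured at about (0.529, 0.139). I'll move above the tab.

>>> {"method": "move_arm", "body": {
  "series": [
    {"dx": -2,"dy": 3,"dz": 0,"rx": 0,"ry": 0,"rz": 0,"gripper": 5},
    {"dx": -4,"dy": 6,"dz": 0,"rx": 0,"ry": 0,"rz": 0,"gripper": 5},
    {"dx": -5.7,"dy": 8.4,"dz": -2,"rx": 0,"ry": 0,"rz": 0,"gripper": 5},
    {"dx": -5.7,"dy": 8.4,"dz": -4,"rx": 0,"ry": 0,"rz": 0,"gripper": 5},
    {"dx": -5.7,"dy": 8.4,"dz": -6,"rx": 0,"ry": 0,"rz": 0,"gripper": 5}
  ]
}}

```text
time: 6.43
tcp_pos: [0.5278, 0.1418, 0.1794]
orientation: [0.579, 0.815, -0.001, -0.001]
force: [0.5, -0.7, 0.1]
width: 0.0497
finger_force: 0.0
```

>>> {"method": "move_arm", "body": {
  "series": [
    {"dx": 0,"dy": 0,"dz": -1,"rx": 0,"ry": 0,"rz": 0,"gripper": 5},
    {"dx": 0,"dy": 0,"dz": -1,"rx": 0,"ry": 0,"rz": 0,"gripper": 5},
    {"dx": 0,"dy": 0,"dz": -1,"rx": 0,"ry": 0,"rz": 0,"gripper": 5},
    {"dx": 0,"dy": 0,"dz": -1,"rx": 0,"ry": 0,"rz": 0,"gripper": 5}
  ]
}}

```text
time: 6.77
tcp_pos: [0.5307, 0.1392, 0.1717]
orientation: [0.581, 0.814, 0.0, 0.0]
force: [-0.1, 0.1, 0.4]
width: 0.0497
finger_force: 0.0
```

```bash
cat > tab.py <<'E'
from h import *
s=state();print(s["time"],s["tcp_pos"])
for n in("wrist","scene","side"):
  C=calibration(n);w=grab_frame(n)
  h=cv2.cvtColor(w,cv2.COLOR_RGB2HSV)
  r=cv2.inRange(h,(0,190,60),(4,255,255))|cv2.inRange(h,(176,190,60),(180,255,255))
  k,l,st,ce=cv2.connectedComponentsWithStats(r)
  for j in range(1,k):
    if st[j,4]>30:
        p=np.argwhere(l==j)[:,::-1];print(n,st[j],ce[j])
        print(cv2.minAreaRect((ray(C,p,.128)[:,:2]*1000).astype(np.float32)))
E
python3 tab.py
```

```text
6.7667 [0.53067912 0.13919455 0.17168751]
wrist [ 264  207   25   60 1407] [275.84363895 237.19402985]
((526.1566772460938, 145.35269165039062), (12.741348266601562, 33.03818893432617), 18.207908630371094)
```

>>> {"method": "move_arm", "body": {
  "series": [
    {"dx": -0.3,"dy": 0.2,"dz": -1.5,"rx": 0,"ry": 0,"rz": 0,"gripper": 5},
    {"dx": -0.3,"dy": 0.2,"dz": -3.5,"rx": 0,"ry": 0,"rz": 0,"gripper": 5},
    {"dx": -0.3,"dy": 0.2,"dz": -5.2,"rx": 0,"ry": 0,"rz": 0,"gripper": 5},
    {"dx": -0.3,"dy": 0.2,"dz": -5.2,"rx": 0,"ry": 0,"rz": 0,"gripper": 5},
    {"dx": -0.3,"dy": 0.2,"dz": -5.2,"rx": 0,"ry": 0,"rz": 0,"gripper": 5}
  ]
}}

```text
time: 7.33
tcp_pos: [0.5269, 0.1413, 0.1194]
orientation: [0.581, 0.814, -0.0, -0.0]
force: [0.2, -0.9, -0.0]
width: 0.0497
finger_force: 0.0
```

>>> {"method": "move_arm", "body": {
  "series": [
    {"dx": 0,"dy": 0,"dz": 0,"rx": 0,"ry": 0,"rz": 0,"gripper": 0.3},
    {"dx": 0,"dy": 0,"dz": 0,"rx": 0,"ry": 0,"rz": 0,"gripper": 0.3},
    {"dx": 0,"dy": 0,"dz": 0,"rx": 0,"ry": 0,"rz": 0,"gripper": 0.3},
    {"dx": 0,"dy": 0,"dz": 0,"rx": 0,"ry": 0,"rz": 0,"gripper": 0.3},
    {"dx": 0,"dy": 0,"dz": 0,"rx": 0,"ry": 0,"rz": 0,"gripper": 0.3}
  ],
  "grip_force": 60
}}

```text
time: 7.75
tcp_pos: [0.5274, 0.1415, 0.1206]
orientation: [0.581, 0.814, 0.001, 0.0]
force: [-0.7, -0.1, 6.2]
width: 0.013
finger_force: 58.4
```

>>> {"method": "move_arm", "body": {
  "series": [
    {"dx": 0,"dy": 0,"dz": 0,"rx": 0,"ry": 0,"rz": 0,"gripper": 0.3},
    {"dx": 0,"dy": 0,"dz": 0,"rx": 0,"ry": 0,"rz": 0,"gripper": 0.3},
    {"dx": 0,"dy": 0,"dz": 0,"rx": 0,"ry": 0,"rz": 0,"gripper": 0.3},
    {"dx": 0,"dy": 0,"dz": 0,"rx": 0,"ry": 0,"rz": 0,"gripper": 0.3},
    {"dx": 0,"dy": 0,"dz": 0,"rx": 0,"ry": 0,"rz": 0,"gripper": 0.3}
  ]
}}

```text
time: 8.17
tcp_pos: [0.5274, 0.1416, 0.1206]
orientation: [0.581, 0.814, 0.001, 0.0]
force: [-2.1, 0.5, 5.9]
width: 0.0134
finger_force: 58.4
```

>>> {"method": "move_arm", "body": {
  "series": [
    {"dx": 0.6,"dy": 0.2,"dz": 0,"rx": 0,"ry": 0,"rz": 0,"gripper": 0.3},
    {"dx": 1.2,"dy": 0.4,"dz": 0,"rx": 0,"ry": 0,"rz": 0,"gripper": 0.3},
    {"dx": 1.8,"dy": 0.6,"dz": 0,"rx": 0,"ry": 0,"rz": 0,"gripper": 0.3},
    {"dx": 2.4,"dy": 0.8,"dz": 0,"rx": 0,"ry": 0,"rz": 0,"gripper": 0.3},
    {"dx": 2.8,"dy": 0.95,"dz": 0,"rx": 0,"ry": 0,"rz": 0,"gripper": 0.3}
  ]
}}

```text
time: 8.58
tcp_pos: [0.5531, 0.1502, 0.1206]
orientation: [0.581, 0.814, -0.002, -0.001]
force: [-9.3, -2.2, 12.4]
width: 0.0128
finger_force: 59.5
```

>>> {"method": "move_arm", "body": {
  "series": [
    {"dx": 0,"dy": 0,"dz": 0,"rx": 0,"ry": 0,"rz": 0,"gripper": 0.3},
    {"dx": 0,"dy": 0,"dz": 0,"rx": 0,"ry": 0,"rz": 0,"gripper": 0.3},
    {"dx": 0,"dy": 0,"dz": 0,"rx": 0,"ry": 0,"rz": 0,"gripper": 0.3},
    {"dx": 0,"dy": 0,"dz": 0,"rx": 0,"ry": 0,"rz": 0,"gripper": 0.3}
  ]
}}

```text
time: 8.92
tcp_pos: [0.5528, 0.1501, 0.1206]
orientation: [0.581, 0.814, -0.002, -0.001]
force: [-6.9, -3.2, 10.7]
width: 0.0134
finger_force: 59.3
```

```bash
python3 - <<'E'
from h import *
s=state();print(s["time"],s["tcp_pos"],s["force"],s["width"],s["finger_force"])
d=np.array(s["tcp_pos"])[:2]-[.5274,.1416];a=np.deg2rad(18.6);print("travel",d@[np.cos(a),np.sin(a)],"lat",d@[-np.sin(a),np.cos(a)])
w=grab_frame("wrist");b=grab_frame("side")
c=np.vstack([w,np.zeros((0,560,3),np.uint8)])[:420]
B=cv2.resize(b[140:245,195:315],(240,210),interpolation=2)
o=np.zeros((420,800,3),np.uint8);o[:,:560]=c;o[:210,560:]=B;save("i",o)
E
```

```text
8.9167 [0.55276925 0.15010495 0.12058067] [-6.89918203 -3.1757759  10.68520046] 0.013432652421058757 59.330790638923645
travel 0.02675691081410385 lat -3.1032907310024506e-05
```

View pics/i.png

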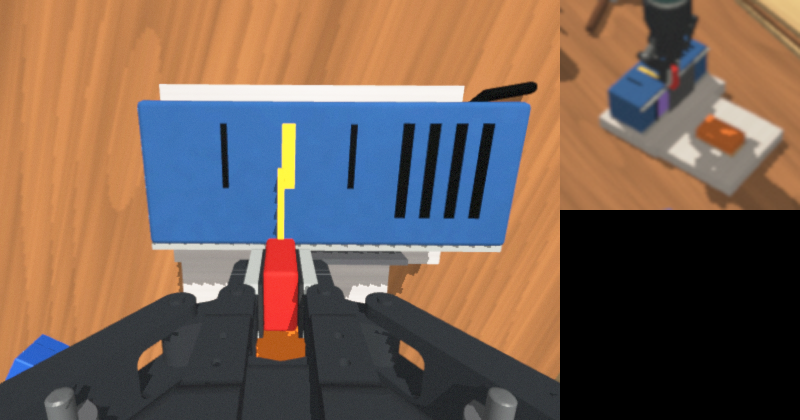

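The pointer (280,175) stands about 8 px left of the middle of the yellow mark (288), with the black marks 64 px away. That puts travel at about 26.5 mm, so I'll add about 3.5 mm.

>>> {"method": "move_arm", "body": {
  "series": [
    {"dx": 0.2,"dy": 0.07,"dz": 0,"rx": 0,"ry": 0,"rz": 0,"gripper": 0.3},
    {"dx": 0.35,"dy": 0.12,"dz": 0,"rx": 0,"ry": 0,"rz": 0,"gripper": 0.3},
    {"dx": 0.35,"dy": 0.12,"dz": 0,"rx": 0,"ry": 0,"rz": 0,"gripper": 0.3},
    {"dx": 0.35,"dy": 0.12,"dz": 0,"rx": 0,"ry": 0,"rz": 0,"gripper": 0.3},
    {"dx": 0.35,"dy": 0.12,"dz": 0,"rx": 0,"ry": 0,"rz": 0,"gripper": 0.3}
  ]
}}

```text
time: 9.43
tcp_pos: [0.556, 0.1512, 0.1206]
orientation: [0.581, 0.814, -0.002, -0.001]
force: [-8.1, -3.1, 11.0]
width: 0.0131
finger_force: 59.5
```

>>> {"method": "move_arm", "body": {
  "series": [
    {"dx": 0,"dy": 0,"dz": 0,"rx": 0,"ry": 0,"rz": 0,"gripper": 0.3},
    {"dx": 0,"dy": 0,"dz": 0,"rx": 0,"ry": 0,"rz": 0,"gripper": 0.3},
    {"dx": 0,"dy": 0,"dz": 0,"rx": 0,"ry": 0,"rz": 0,"gripper": 0.3},
    {"dx": 0,"dy": 0,"dz": 0,"rx": 0,"ry": 0,"rz": 0,"gripper": 0.3}
  ]
}}

```text
time: 9.77
tcp_pos: [0.5559, 0.1512, 0.1206]
orientation: [0.581, 0.814, -0.002, -0.001]
force: [-8.2, -2.6, 11.7]
width: 0.013
finger_force: 59.5
```

```bash
python3 - <<'E'
from h import *
s=state();print(s["time"],s["tcp_pos"],s["force"],s["finger_force"])
d=np.array(s["tcp_pos"])[:2]-[.5274,.1416];a=np.deg2rad(18.6);print("travel",d@[np.cos(a),np.sin(a)])
w=grab_frame("wrist");h=cv2.cvtColor(w,cv2.COLOR_RGB2HSV);m=cv2.inRange(h,(25,150,120),(35,255,255))
for r in(130,145,160,180,200,215,230):
  c=np.where(m[r])[0];print(r,c.min() if len(c) else 0,c.max() if len(c) else 0)
E
```

```text
9.7667 [0.55594791 0.15116055 0.12056625] [-8.21004771 -2.64328845 11.67158221] 59.45651471614838
travel 0.030106236407307797
130 275 287
145 275 286
160 275 286
180 277 286
200 278 283
215 278 283
230 278 282
```

Pointer and mark now coincide (280.5 vs 281 px), TCP travel reads 30.1 mm and the spring pull is 8.6 N. The job is ready to hand in.

```bash
python3 -c "
from plant import *
print(job_done())"
```

```text
the job is handed in; nothing more can be done
None
```

I seated the amber sample flat in the pocket and let it go, and I am holding the shutter at the half mark (about 30 mm of travel, 8.6 N of spring pull); the job is handed in, though no verdict came back.

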